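# Hold a tensile specimen centred in the test coil

## Robot

A 6-joint arm with a two-finger parallel gripper is mounted at the origin on the work surface. World frame = base frame: x ahead of the robot, y to its left, z up, the work surface at z = 0. Lengths are in m, angles in rad, forces in N, time in s.
With the tool pointing down it reaches from about 0.4 to 0.825 m from the base axis. Payload 7 kg.
Tool frame: the origin (TCP) lies between the finger pads; the fingertips stand 8 mm ahead of it and the grasp point (between the pads) lies 11 mm behind it (arm.finger_overhang is the distance from the TCP to the fingertips, in m); z points along the fingers, y is the line along which they close (so a half turn about z gives the same grasp; the last joint's range is limited). The gripper opens to 88 mm and grips with 3 to 60 N. Pads are 19 mm wide; open, the fingers measure 130 mm over their backs; the gripper's body (78 mm by 193 mm) begins 47 mm behind the grasp point.
Start: joints at [-0.847, 0.359, 0.012, 0, -1.224, -0.288], TCP at [0.285, -0.612, 0.235] pointing down, gripper open.
Joint ranges: [-3.07, 3.07], [-1.43, 2.12], [-1.02, 1.25], [-3.03, 1.67], [-3.05, -0], [-3.03, 3.03]. Speed limits (rad/s): [2.39, 2.39, 3.01, 3.14, 3.14, 3.14].

## Interface

Orientations are given as [roll, pitch, yaw] about the fixed x, y, z axes, in that order (R = Rz(yaw) Ry(pitch) Rx(roll)).
In Python, from station import arm gives the robot as it stands.
- The arm moves only by the tool move_arm, never from a script. Its argument "rows" is text: rows parted by semicolons, each of 7 numbers parted by spaces: the turn, a rotation vector about the tool's x, y, z in degrees, then the shift along the tool's x, y, z in m, then the finger opening in m, from 0 to 0.0876. A call has 1 to 8 rows; each row shifts and turns the commanded pose from where the row before left it, along the tool's axes as they then stand; what a row does not reach is not made up. A row lasts 1/8 s, in which the tool goes at most 62.5 mm and 10.7 degrees, less where a joint would pass 70% of its speed; a pose out of reach is approached as far as the arm can. A call is refused whole if a number of a shift passes 0.0625 or a number of a turn 10.7, either way. A call with a gripper value outside its range is refused whole. The fingers move at their own pace and stop on an object; "squeeze" is the grip in N (left out, the last holds). Time passes only in rows, so rows that do not move let the fingers close. It gives the time, the measured TCP pose, the force, the opening and the grip force at its end, in the units of the state.
- arm.get_state(): the state, without advancing time (a new reading comes with each control period).
- arm.grab_frame(name): name is "side" or "top"; returns (picture, depth): 400x640x3 uint8, blue, green, red; 400x640 float32, m along the optical axis (not along the pixel's ray), 0 where there is no reading.
- arm.camera_model(name): a dict with "mtx" (3x3 intrinsics, pixels), "k1" (the pictures are not rectified: a ray, as slopes to the right and down, at radius r is drawn at 1 + k1 r^2 times it, then the intrinsics apply), "camera_from_world" (4x4, takes a point from world to camera coordinates). Camera axes: x right, y down, z forward; pixel columns grow to the right and rows downward; lengths in m; the calibration is good to about 2 mm. A picture is of the moment at which its call begins. camera_model takes no time and is no camera call.
- arm.job_done(): hands the job in; it is judged then, once.
The state is a dict: "t": time; "q": joint angles; "qd": joint speeds; "joint_efforts": joint torques, N m; "eef_pos": TCP position; "ee_rot": TCP orientation; "force": force on the tool from outside, world axes, zero at the start; "moment": the same for the moment, N m; "width": finger opening in m; "gripper_force": force on a finger pad.
Only numpy, scipy, OpenCV 4.12 (cv2) and the standard library are available. Lean on these libraries where they do the work, as an engineer would, in place of code of your own. Each camera call takes 0.05 s, during which the arm holds its last target. There are 200 camera calls.

## Task

Take the dust cap off the bore of the test coil and set it down in the steel tray. Then take the waisted specimen (thick ends, slim middle) out of the rack by its upper end and lower it upright down through the coil without letting it touch the coil, until the middle of its slim part is level with the middle of the coil. Finish there for the reading, without letting go: keep holding it upright, still and centred in the bore; leave the two plain bars, the spanner and the caliper where they are.

Things in the scene. Friction and masses are not known exactly. Their poses are not given: they have to be found in the camera images.
- coil_mid (a point): Test coil: grey square block 90 x 90 mm, 40 mm high, fixed between two uprights with its top 125 mm above the bench (nothing of the stand is higher). A vertical round bore, 28 mm across with a white rim, goes right through it, with free space below down to the bench. The point is on the bore's axis half-way down the block, 105 mm above the bench; z up along the bore, uprights at +y and -y.
- cap_stem (a point): Dust cap of black plastic, 40 g, loose in the top of the bore: a spigot 24 mm across goes 6 mm into the bore, a flange 44 mm across and 6 mm thick lies on the coil's top, above it an upright round stem 20 mm across, 34 mm high, to hold it by. The point is on the stem's axis, 20 mm above the flange and 32 mm above the spigot's underside; z up. Lifts straight out.
- cap: the same dust cap; origin at the centre of the spigot's underside, 6 mm below the coil's top while it is in place.
- tray: Open steel tray, fixed, 160 (x) x 130 (y) mm, 22 mm high, walls and floor 3 mm. Origin at the centre of its underside on the bench.
- rack: White plastic rack block, fixed, 70 (x) x 200 (y) mm, 40 mm high, with three upright holes 18 mm across and 30 mm deep in a row along its y, 65 mm apart (the middle one at its centre). Origin at the centre of its underside. One bar stands in each hole, its foot 10 mm above the bench, in any order.
- specimen_mid (a point): The waisted specimen: round bright steel, 160 mm long, about 0.2 kg, upright in the rack with 1 mm play all round. Both ends are 16 mm thick and 45 mm long; the slim middle is 8 mm thick and 56 mm long, with 7 mm tapers between. The point is its centre, half-way along the slim part, 80 mm from either end; z up along it.
- specimen: the same waisted specimen; origin at the centre of its foot (lower end), z up along it.
- bar_long_mid (a point): Plain round steel bar, 16 mm thick, 160 mm long, no waist, standing in the rack; not to be moved. The point is its centre.
- bar_short_mid (a point): Plain round steel bar, 16 mm thick, 120 mm long, no waist, standing in the rack; not to be moved. The point is its centre.
- spanner: Steel spanner, 200 mm long, lying on the bench beyond the coil, to be left alone. Origin under its middle, x along it.
- caliper: Digital caliper, 235 mm long, 65 mm across the jaws, lying on the bench beyond the coil, to be left alone. Origin on its underside near the middle, x along it.
Mind the look-alikes: they are no part of the job. Of the things shaped like the cap, the black one is meant.

How it is judged:
On the way, in this order (a step that is already met when the one before it is completed fails the run):
1. the dust cap stands or lies in the tray, let go and at rest (x of cap_stem in the frame of tray between -0.077 and 0.077 m and y of cap_stem in the frame of tray between -0.062 and 0.062 m and height (world z) of cap_stem below 0.042 m and linear speed of cap below 0.03 m/s and contact force between the fingers and cap below 0.1 N), for 0.2 s.
2. the specimen is held upright over the bore, its foot above the coil's top (horizontal distance between specimen_mid and coil_mid below 0.02 m and z of specimen_mid in the frame of coil_mid above 0.1 m and angle between specimen_mid's own z axis and vertical below 0.2 rad and contact force between the fingers and specimen above 2 N).
At the end, for the whole second after the job is handed in: The specimen is still held in the fingers and nothing else carries it: its centre within 3.5 mm of the bore's axis and within 8 mm of the height of the coil's middle, within 0.06 rad of upright and still (under 20 mm/s). The dust cap lies or stands in the tray, let go and at rest (all of step 1 and horizontal distance between specimen_mid and coil_mid below 0.0035 m and z of specimen_mid in the frame of coil_mid between -0.008 and 0.008 m and angle between specimen_mid's own z axis and vertical below 0.06 rad and linear speed of specimen below 0.02 m/s and contact force between the fingers and specimen above 2 N); the arm keeps its last pose, push and grip.
It fails at once if the specimen touches the coil (more than 0.3 N) (contact force between specimen and coil above 0.3 N).
It fails at once if a plain bar is lifted, moved more than 20 mm or tipped over (distance of any of bar_long_mid, bar_short_mid from where it was at the start of the episode above 0.02 m).
It fails at once if the spanner or the caliper is moved more than 20 mm (distance of any of spanner, caliper from where it was at the start of the episode above 0.02 m).
It also fails if it takes over 64 s, if anything falls off the work surface, if the arm or the gripper's body presses on something with over 40 N, if the wrist force passes 120 N, or if a joint passes its speed limit or range.

## Working session

There is one attempt and no reset: what is moved stays moved. The work goes in short steps, Python scripts to look and compute and a tool call to move; the robot and the scene stay as the last step left them, time stands still between calls to the robot, and variables do not carry over. Pictures are saved under pics/ and viewed, at most 10 in all, crops included, and the job is handed in when it is done.

Besides the shell and the picture viewer there is one more tool, called after "Request:" as a command line: name --argument value ..., lists and objects as JSON in quotes. move_arm: Moves the arm, as the interface text tells. Its arguments: {"type":"object","properties":{"rows":{"type":"string"},"squeeze":{"type":"number"}},"required":["rows"]}

```bash
ls; mkdir -p pics; cat > h.py <<'E'
import numpy as np,cv2
from station import arm
def pts(name,d,uv):
    """world points of pixels uv (N,2) by depth"""
    m=arm.camera_model(name);uv=np.atleast_2d(np.array(uv,float))
    K=np.array(m["mtx"]);T=np.array(m["camera_from_world"])
    s=cv2.undistortPoints(uv[:,None],K,np.array([m["k1"],0,0,0,0.]))[:,0]
    z=d[uv[:,1].astype(int),uv[:,0].astype(int)]
    c=np.c_[s*z[:,None],z]
    return (c-T[:3,3])@T[:3,:3]
def cloud(name,d):
    v,u=np.mgrid[0:400,0:640]
    return pts(name,d,np.c_[u.ravel(),v.ravel()]).reshape(400,640,3)
E
python3 - <<'E'
from h import *
for n in("side","top"):
    im,d=arm.grab_frame(n);cv2.imwrite(f"pics/{n}0.png",im);np.save(f"{n}0.npy",d)
    m=arm.camera_model(n);print(n,m["mtx"],m["k1"],-np.array(m["camera_from_world"])[:3,:3].T@np.array(m["camera_from_world"])[:3,3])
print(arm.get_state())
E
```

```text
pics
side [[517.97065424   0.         320.172872  ]
 [  0.         517.97065424 202.716698  ]
 [  0.           0.           1.        ]] -0.07051066130607189 [0.1934561  1.00106695 0.77641856]
top [[425.15978136   0.         318.21474375]
 [  0.         425.15978136 198.04472486]
 [  0.           0.           1.        ]] -0.0419240781762912 [ 0.33285126 -0.005837    1.10102456]
{'t': 0.1, 'q': array([-8.46924949e-01,  3.59330840e-01,  1.11490368e-02, -2.83260269e-04,
       -1.22414241e+00, -2.88109749e-01]), 'qd': array([-0.00104245,  0.00059955,  0.00255205,  0.00209986, -0.00084418,
       -0.00025598]), 'joint_efforts': array([ 9.49620653e-05, -5.84162056e+01,  2.93753940e+01,  7.01555192e+00,
        1.01963634e-02, -2.87297269e-05]), 'eef_pos': array([ 0.28470375, -0.61153694,  0.23371024]), 'ee_rot': array([ 3.14005208e+00, -1.78848470e-04, -2.70592733e+00]), 'force': array([-0.45140385,  0.0666924 ,  0.01478132]), 'moment': array([-0.04869244,  0.02954823,  0.0400135 ]), 'gripper_force': 0.0, 'width': 0.08736725012273704}
```

View pics/top0.png

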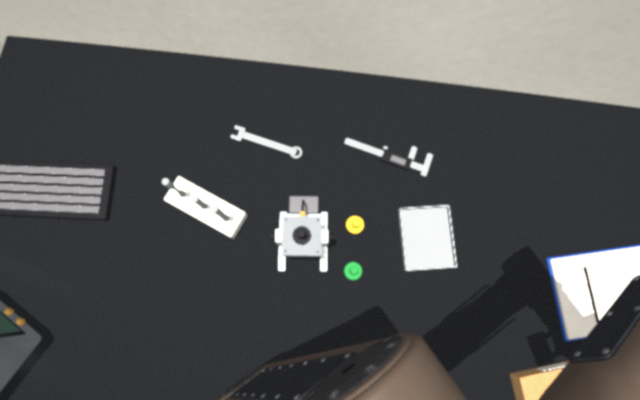

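View pics/side0.png

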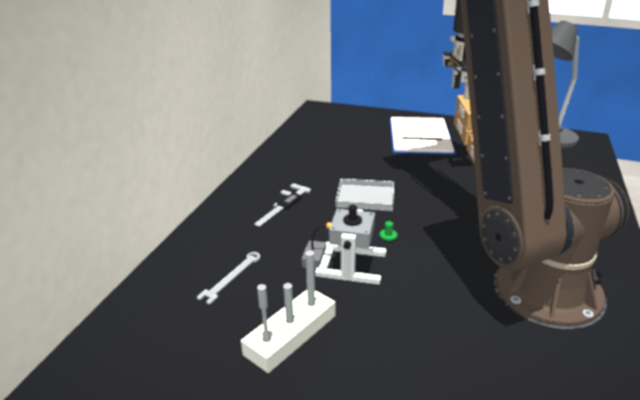

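The black cap is at top (302,236) and side (352,214); yellow (355,225) and green (353,271) are the look-alikes. The tray is at top (428,238). In the side view the rack holds three bars: left (263,300) with a slim middle, which is the waisted one; (289,303), short plain; and (311,278), long plain. I'll confirm with a crop and measure.

```bash
python3 - <<'E'
from h import *
im=cv2.imread("pics/side0.png");im2=cv2.imread("pics/top0.png")
a=cv2.resize(im[190:380,230:420],(570,570)[::1],interpolation=cv2.INTER_CUBIC)[:560]
cv2.imwrite("pics/crop0.png",a)
S=cloud("side",np.load("side0.npy"));T=cloud("top",np.load("top0.npy"))
T[np.load("top0.npy")==0]=np.nan;S[np.load("side0.npy")==0]=np.nan
np.set_printoptions(precision=4,suppress=True)
def rect(C,box,z0,z1,lab):
    x0,y0,x1,y1=box;P=C[y0:y1,x0:x1].reshape(-1,3);P=P[(P[:,2]>z0)&(P[:,2]<z1)]
    (c,s,a)=cv2.minAreaRect(P[:,:2].astype(np.float32));print(lab,len(P),np.array(c),np.array(s),round(a,1),"med",np.median(P,0))
rect(T,(270,195,335,275),.115,.132,"coil top T");rect(T,(270,195,335,275),.14,.19,"cap stem T")
rect(T,(270,195,335,275),.127,.135,"flange T")
rect(S,(320,195,385,250),.115,.128,"coil S");rect(S,(320,195,385,250),.14,.19,"stem S")
rect(T,(390,195,470,280),.012,.03,"tray T");rect(T,(155,170,250,245),.033,.046,"rack T")
rect(S,(235,280,340,370),.033,.046,"rack S")
for b,l in(((250,280,273,305),"bar L"),((280,280,297,300),"bar M"),((302,245,320,285),"bar R")):
    rect(S,b,.1,.18,l);P=S[b[1]:b[3],b[0]:b[2]].reshape(-1,3);print(np.nanmax(P[P[:,2]<.3,2]))
rect(T,(155,170,250,245),.1,.2,"bars T")
P=T[170:245,150:250].reshape(-1,3);P=P[P[:,2]>.06];print(len(P));print(P[::max(1,len(P)//25)])
print("cap top",np.nanmax(T[225:250,290:315,2]))
E
```

```text
coil top T 1525 [0.4522 0.0394] [0.0935 0.1419] 5.0 med [0.4486 0.0401 0.1255]
cap stem T 73 [0.4482 0.0409] [0.0185 0.0184] 53.0 med [0.4474 0.0405 0.1645]
flange T 442 [0.4485 0.041 ] [0.0878 0.0896] 6.9 med [0.4452 0.0418 0.1289]
coil S 716 [0.45   0.0519] [0.0903 0.1388] 6.1 med [0.4443 0.0749 0.1262]
stem S 119 [0.4495 0.0468] [0.0184 0.0205] 15.8 med [0.4492 0.0516 0.1579]
tray T 418 [ 0.4977 -0.2741] [0.1583 0.132 ] 10.5 med [ 0.5038 -0.2854  0.0215]
rack T 1774 [0.5032 0.3028] [0.2038 0.0704] 68.7 med [0.5022 0.2984 0.0406]
rack S 2436 [0.5054 0.3055] [0.2044 0.074 ] 68.1 med [0.5044 0.3217 0.0414]
bar L 170 [0.5299 0.3679] [0.0157 0.0166] 71.7 med [0.527  0.3707 0.1576]
0.1734617144756044
bar M 135 [0.5043 0.3065] [0.0168 0.0158] 64.6 med [0.5035 0.3106 0.1219]
0.13399548892048352
bar R 259 [0.4805 0.2474] [0.0156 0.0165] 27.5 med [0.4794 0.2508 0.1411]
0.1740444629954376
bars T 247 [0.5029 0.3012] [0.1447 0.0157] 68.4 med [0.5012 0.2991 0.141 ]
330
[[0.5328 0.3657 0.1699]
 [0.5282 0.3647 0.1701]
 [0.5276 0.3534 0.1688]
 [0.5215 0.3608 0.1707]
 [0.5225 0.3556 0.1595]
 [0.5281 0.3557 0.1272]
 [0.5264 0.3605 0.1115]
 [0.5247 0.3597 0.098 ]
 [0.5265 0.3594 0.0688]
 [0.5058 0.3086 0.1335]
 [0.5057 0.2951 0.1304]
 [0.4999 0.3037 0.1299]
 [0.4984 0.2963 0.13  ]
 [0.501  0.2961 0.1061]
 [0.5037 0.2959 0.0812]
 [0.4963 0.3025 0.0886]
 [0.5001 0.2954 0.0615]
 [0.4826 0.2404 0.1731]
 [0.4776 0.2441 0.1731]
 [0.4771 0.2358 0.1696]
 [0.4803 0.2336 0.141 ]
 [0.4842 0.2348 0.1062]
 [0.4716 0.2403 0.1459]
 [0.4737 0.2364 0.1233]
 [0.477  0.2343 0.0917]
 [0.4751 0.2355 0.0727]]
cap top 0.16902511950894544
```

View pics/crop0.png

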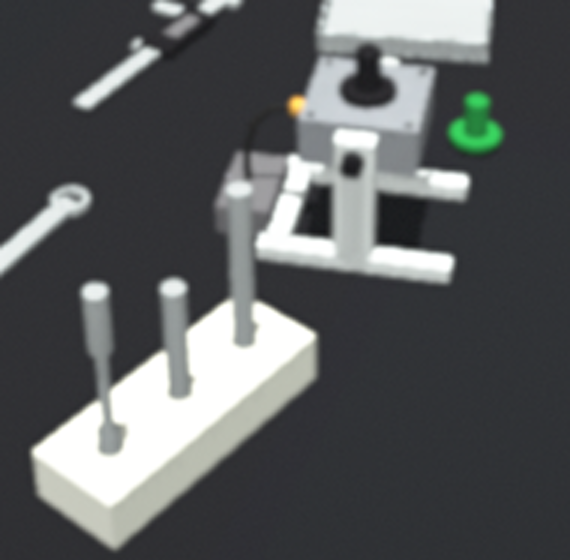

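The crop confirms that the left bar, at the rack's +y end, is the waisted one, at about (0.529, 0.365). The black cap is on the coil at about (0.4485, 0.041). I'll turn the tool to yaw −90° so that tool x = −y, tool y = −x and tool z = −z.

Request:
move_arm --rows "0 0 -9.3 0 0 0 0.0876;0 0 -9.3 0 0 0 0.0876;0 0 -9.3 0 0 0 0.0876;0 0 -9.3 0 0 0 0.0876;0 0 -9.3 0 0 0 0.0876;0 0 -9.3 0 0 0 0.0876;0 0 -9.3 0 0 0 0.0876;0 0 0 0 0 0 0.0876"

```text
t: 1.1
eef_pos: [0.2848, -0.6117, 0.2341]
ee_rot: [3.141, 0.001, -1.571]
force: [-0.4, 0.2, 0.0]
width: 0.0873
gripper_force: 0.0
```

Request:
move_arm --rows "0 0 0 -0.04 -0.012 0 0.0876;0 0 0 -0.045 -0.012 0 0.0876;0 0 0 -0.045 -0.012 0 0.0876;0 0 0 -0.045 -0.012 0 0.0876;0 0 0 -0.045 -0.012 0 0.0876;0 0 0 -0.045 -0.012 0 0.0876;0 0 0 -0.045 -0.012 0 0.0876;0 0 0 -0.045 -0.012 0 0.0876"

```text
t: 2.1
eef_pos: [0.3806, -0.2554, 0.2346]
ee_rot: [-3.141, -0.0, -1.574]
force: [0.0, 0.2, 0.6]
width: 0.0875
gripper_force: 0.0
```

Request:
move_arm --rows "0 0 0 -0.045 -0.012 0 0.0876;0 0 0 -0.045 -0.012 0 0.0876;0 0 0 -0.045 -0.012 0 0.0876;0 0 0 -0.045 -0.012 0 0.0876;0 0 0 -0.045 -0.012 0 0.0876;0 0 0 -0.045 -0.008 0 0.0876;0 0 0 -0.028 0 0 0.0876;0 0 0 0 0 0 0.0876"

```text
t: 3.1
eef_pos: [0.4481, 0.0429, 0.2345]
ee_rot: [3.141, 0.0, -1.571]
force: [0.7, -1.0, -0.3]
width: 0.0878
gripper_force: 0.0
```

```bash
python3 - <<'E'
from h import *
s=arm.get_state();print(s["t"],s["eef_pos"],s["ee_rot"],s["q"])
im,d=arm.grab_frame("side");np.save("side1.npy",d)
im2,d2=arm.grab_frame("top")
cv2.imwrite("pics/c1.png",np.vstack([cv2.resize(im[120:270,250:450],(800,600))[:300], cv2.resize(im2[150:300,200:400],(800,600))[:300]])) 
cv2.imwrite("pics/c1.png",np.hstack([cv2.resize(im[100:290,260:450],(400,400)),cv2.resize(im2[150:340,200:390],(400,400))]))
E
```

```text
3.1 [0.4481278  0.04286561 0.23448491] [ 3.14148682e+00  7.69571362e-05 -1.57085478e+00] [ 5.35386727e-01 -2.15165196e-02 -4.57339471e-01 -1.32575378e-04
 -1.13502514e+00 -5.35389208e-01]
```

View pics/c1.png

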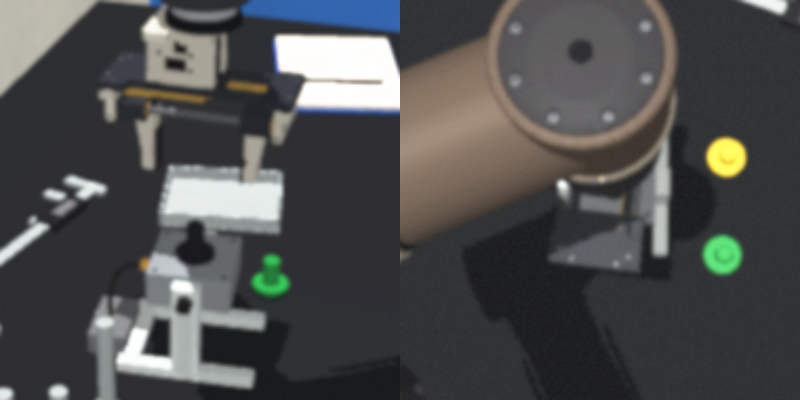

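The fingers straddle the black cap's stem in the side crop (fingertips at crop 148 and 253, stem at 196). The top view is mostly hidden by the arm. Going down to grip the stem.

Request:
move_arm --rows "0 0 0 0.002 0 0.02 0.0876;0 0 0 0 0 0.02 0.0876;0 0 0 0 0 0.02 0.0876;0 0 0 0 0 0.02 0.0876;0 0 0 0 0 0.008 0.0876;0 0 0 0 0 0 0;0 0 0 0 0 0 0;0 0 0 0 0 0 0" --squeeze 15

```text
t: 4.2
eef_pos: [0.4485, 0.0394, 0.1472]
ee_rot: [-3.14, 0.001, -1.57]
force: [0.5, -0.1, 0.3]
width: 0.0631
gripper_force: 0.0
```

Request:
move_arm --rows "0 0 0 0 0 0 0;0 0 0 0 0 0 0;0 0 0 0 0 0 0;0 0 0 0 0 -0.005 0;0 0 0 0 0 -0.01 0;0 0 0 0 0 -0.02 0;0 0 0 0 0 -0.02 0;0 0 0 0 0 0 0"

```text
t: 5.2
eef_pos: [0.4491, 0.0397, 0.2035]
ee_rot: [-3.138, 0.001, -1.569]
force: [-0.2, 1.0, -0.9]
width: 0.0198
gripper_force: 14.8
```

Request:
move_arm --rows "0 0 0 0.02 -0.003 0 0;0 0 0 0.04 -0.006 0 0;0 0 0 0.045 -0.007 0 0;0 0 0 0.045 -0.007 0 0;0 0 0 0.045 -0.007 0 0;0 0 0 0.045 -0.007 0 0;0 0 0 0.045 -0.007 0 0;0 0 0 0.0285 -0.005 0 0"

```text
t: 6.2
eef_pos: [0.4971, -0.276, 0.2007]
ee_rot: [3.14, 0.0, -1.571]
force: [0.2, 0.5, 0.0]
width: 0.0195
gripper_force: 14.8
```

Request:
move_arm --rows "0 0 0 0 0 0.03 0;0 0 0 0 0 0.03 0;0 0 0 0 0 0.03 0;0 0 0 0 0 0.03 0;0 0 0 0 0 0.025 0;0 0 0 0 0 0.015 0;0 0 0 0 0 0 0;0 0 0 0 0 0 0"

```text
t: 7.2
eef_pos: [0.4981, -0.2743, 0.0424]
ee_rot: [-3.141, -0.0, -1.569]
force: [0.7, -0.1, 0.1]
width: 0.0196
gripper_force: 14.8
```

Request:
move_arm --rows "0 0 0 0 0 0.006 0;0 0 0 0 0 0.004 0;0 0 0 0 0 0 0;0 0 0 0 0 0 0.05;0 0 0 0 0 0 0.05;0 0 0 0 0 0 0.05;0 0 0 0 0 0 0.05;0 0 0 0 0 0 0.05"

```text
t: 8.2
eef_pos: [0.4974, -0.2741, 0.0314]
ee_rot: [3.141, 0.0, -1.57]
force: [-0.3, 0.3, -0.1]
width: 0.0499
gripper_force: 0.0
```

Request:
move_arm --rows "0 0 0 0 0 -0.02 0.05;0 0 0 0 0 -0.03 0.05;0 0 0 0 0 -0.05 0.05;0 0 0 0 0 -0.06 0.05;0 0 0 0.03 0 -0.05 0.05;0 0 0 0.04 0 0 0.05;0 0 0 0.04 0 0 0.05;0 0 0 0 0 0 0.05"

```text
t: 9.2
eef_pos: [0.4971, -0.3862, 0.2408]
ee_rot: [3.141, 0.0, -1.572]
force: [0.4, 0.3, 0.3]
width: 0.0501
gripper_force: 0.0
```

```bash
python3 - <<'E'
from h import *
im,d=arm.grab_frame("side");im2,d2=arm.grab_frame("top")
np.savez("f2.npz",im=im,d=d,im2=im2,d2=d2)
cv2.imwrite("pics/c2.png",np.hstack([cv2.resize(im[150:290,290:430],(400,400)),cv2.resize(im2[170:310,280:420][:, :],(400,400))]))
np.set_printoptions(precision=4,suppress=True)
P=cloud("side",d)[170:215,330:400].reshape(-1,3);Q=P[(P[:,2]>.028)&(P[:,2]<.2)];print(len(Q),Q.mean(0) if len(Q) else 0,Q[:,2].max() if len(Q) else 0)
E
```

```text
257 [ 0.4695 -0.0583  0.1062] 0.13179057731557509
```

View pics/c2.png

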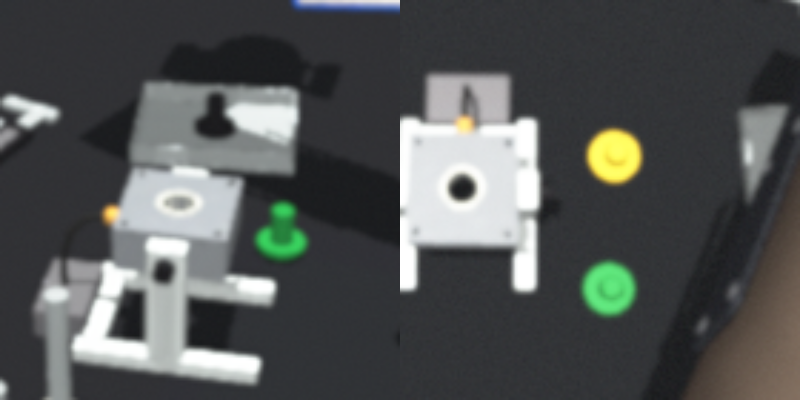

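The cap stands in the tray (side crop 215,120) and the bore is clear: side crop (178,203), top crop (462,188). Now I'll measure the bore centre in both views.

```bash
cat >> h.py <<'E'
def plane(name,uv,z):
    m=arm.camera_model(name);T=np.array(m["camera_from_world"])
    s=cv2.undistortPoints(np.atleast_2d(np.array(uv,float))[:,None],np.array(m["mtx"]),np.array([m["k1"],0,0,0,0.]))[:,0]
    r=np.c_[s,np.ones(len(s))]@T[:3,:3];c=-T[:3,:3].T@T[:3,3]
    return c+r*((z-c[2])/r[:,2])[:,None]
E
python3 - <<'E'
from h import *
np.set_printoptions(precision=4,suppress=True)
f=np.load("f2.npz")
for n,im,(x,y,hw,hh) in(("side",f["im"],(352,221,13,9)),("top",f["im2"],(301,235,13,13))):
    g=im[y-hh:y+hh,x-hw:x+hw].min(2).astype(int) if n=="side" else im[y-hh:y+hh,x-hw:x+hw].min(2).astype(int)
    if n=="side":print(g)
    # rim region: plane points within 25 mm, subpixel by dense resampling
    v,u=np.mgrid[y-hh:y+hh:.25,x-hw:x+hw:.25]
    w=plane(n,np.c_[u.ravel(),v.ravel()],.125)
    val=cv2.remap(im,u.astype(np.float32),v.astype(np.float32),cv2.INTER_LINEAR).astype(float)
    t=val.mean(2).ravel();
    best=None
    from scipy.optimize import minimize
    def cost(c,lo=.0155,hi=.0185):
        r=np.hypot(w[:,0]-c[0],w[:,1]-c[1])
        return -(t*np.exp(-((r-.017)/.003)**2)).sum()/np.exp(-((r-.017)/.003)**2).sum()
    res=minimize(cost,[.449,.041],method="Nelder-Mead");print(n,res.x,res.fun)
    rr=np.hypot(w[:,0]-res.x[0],w[:,1]-res.x[1])
    print([(round(a*1e3),round(t[(rr>=a)&(rr<a+.002)].mean())) for a in np.arange(0,.026,.002)])
E
```

```text
[[188 190 197 200 202 201 202 200 201 201 200 201 202 203 203 204 205 205
  207 209 210 211 211 202 186 176]
 [197 198 199 200 201 201 201 202 201 201 200 198 198 198 199 199 197 199
  198 198 198 199 199 199 197 197]
 [199 199 201 201 202 200 201 201 202 201 199 199 199 200 199 198 199 198
  198 198 198 199 199 200 200 200]
 [200 200 201 201 201 201 201 200 202 203 205 206 208 211 209 207 203 201
  198 198 198 199 199 200 200 201]
 [200 201 201 201 201 200 202 206 215 223 226 226 228 229 229 227 223 216
  208 202 200 200 200 202 201 201]
 [200 200 200 200 201 203 214 225 233 237 236 232 230 231 231 232 232 229
  225 219 211 202 201 201 202 202]
 [199 199 199 199 202 213 231 241 240 232 222 207 199 199 199 204 212 221
  229 234 229 214 203 201 203 204]
 [198 198 198 198 203 224 240 242 227 200 184 171 160 156 154 159 169 186
  218 238 242 229 208 203 203 205]
 [198 199 198 199 208 229 242 237 200 167 167 162 151 144 137 141 151 160
  192 235 247 237 215 204 203 203]
 [199 201 200 200 208 229 242 236 200 167 170 164 151 145 136 142 152 159
  189 233 245 235 213 202 201 201]
 [201 200 
[... 516 characters left out ...]
3 202 201 201 200]
 [202 202 203 204 205 205 204 203 202 203 204 205 205 204 204 204 203 205
  203 204 204 203 203 202 201 201]
 [201 202 204 204 204 205 204 204 203 203 204 204 204 204 203 204 204 203
  204 205 204 203 202 202 201 202]
 [198 199 201 202 203 203 203 203 203 203 204 204 203 202 203 203 204 205
  205 205 205 204 203 203 202 203]]
side [0.4526 0.0413] -231.55758744000832
[(0, 144), (2, 147), (4, 154), (6, 164), (8, 180), (10, 202), (12, 224), (14, 236), (16, 236), (18, 228), (20, 218), (22, 211), (24, 208)]
top [0.45   0.0419] -244.44153780649373
[(0, 33), (2, 34), (4, 39), (6, 55), (8, 95), (10, 162), (12, 224), (14, 248), (16, 249), (18, 243), (20, 234), (22, 230), (24, 230)]
```

Bore centre is about (0.451, 0.0415). Moving over the specimen.

Request:
move_arm --rows "0 0 0 -0.03 -0.002 0 0.0876;0 0 0 -0.045 -0.002 0 0.0876;0 0 0 -0.05 -0.002 0 0.0876;0 0 0 -0.05 -0.002 0 0.0876;0 0 0 -0.05 -0.002 0 0.0876;0 0 0 -0.05 -0.002 0 0.0876;0 0 0 -0.05 -0.002 0 0.0876;0 0 0 -0.05 -0.002 0 0.0876"

```text
t: 10.3
eef_pos: [0.5125, -0.0067, 0.242]
ee_rot: [-3.141, 0.0, -1.568]
force: [0.7, 0.1, -0.8]
width: 0.0878
gripper_force: 0.0
```

Request:
move_arm --rows "0 0 0 -0.05 -0.002 0 0.0876;0 0 0 -0.05 -0.002 0 0.0876;0 0 0 -0.05 -0.002 0 0.0876;0 0 0 -0.05 -0.002 0 0.0876;0 0 0 -0.05 -0.002 0 0.0876;0 0 0 -0.05 -0.002 0 0.0876;0 0 0 -0.05 -0.002 0 0.0876;0 0 0 -0.025 0 0 0.0876"

```text
t: 11.3
eef_pos: [0.5255, 0.3687, 0.2412]
ee_rot: [3.141, -0.0, -1.567]
force: [0.0, -0.3, -0.8]
width: 0.0872
gripper_force: 0.0
```

Request:
move_arm --rows "0 0 0 0 0 0 0.0876;0 0 0 0 0 0 0.0876"

```text
t: 11.55
eef_pos: [0.5263, 0.3654, 0.2416]
ee_rot: [3.141, -0.0, -1.569]
force: [-0.2, -0.0, 0.3]
width: 0.0878
gripper_force: 0.0
```

```bash
python3 - <<'E'
from h import *
np.set_printoptions(precision=4,suppress=True)
im,d=arm.grab_frame("side");im2,d2=arm.grab_frame("top")
cv2.imwrite("pics/c3.png",np.hstack([cv2.resize(im[180:370,200:390],(400,400)),cv2.resize(im2[130:320,120:310],(400,400))]))
C=cloud("side",d);P=C.reshape(-1,3);P=P[(P[:,2]>.05)&(P[:,2]<.19)&(abs(P[:,0]-.528)<.02)&(abs(P[:,1]-.366)<.02)]
from scipy.optimize import least_squares
for a,b in((.13,.168),(.05,.055)):
    Q=P[(P[:,2]>a)&(P[:,2]<b)];
    r=least_squares(lambda c:np.hypot(Q[:,0]-c[0],Q[:,1]-c[1])-.008,[.528,.36],loss="soft_l1",f_scale=.001);print(len(Q),r.x,P[:,2].max())
print(arm.get_state()["eef_pos"])
E
```

```text
136 [0.5299 0.3657] 0.17327463508498211
14 [0.5238 0.3777] 0.17327463508498211
[0.5266 0.365  0.2419]
```

View pics/c3.png

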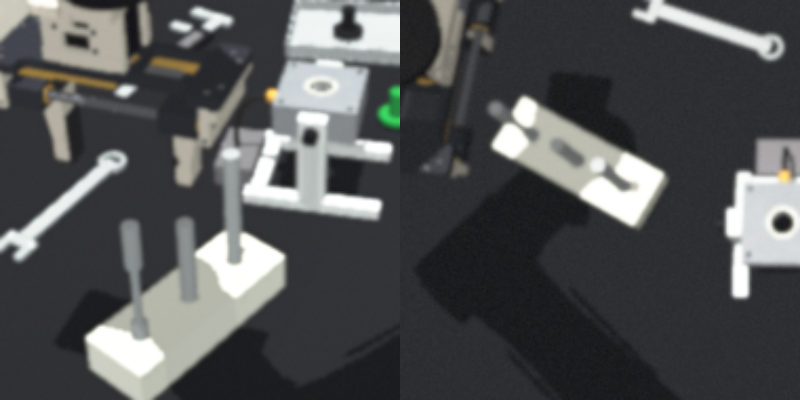

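The gripper is centred over the waisted bar: side-crop fingertips at (62,155) and (187,180), bar top at (130,222). Descend and grip.

Request:
move_arm --rows "0 0 0 0 -0.001 0.02 0.0876;0 0 0 0 0 0.02 0.0876;0 0 0 0 0 0.02 0.0876;0 0 0 0 0 0.02 0.0876;0 0 0 0 0 0.015 0.0876;0 0 0 0 0 0.006 0.0876;0 0 0 0 0 0 0.0876;0 0 0 0 0 0 0.03" --squeeze 25

```text
t: 12.65
eef_pos: [0.5281, 0.3662, 0.1414]
ee_rot: [-3.141, 0.001, -1.569]
force: [-0.1, -0.2, -0.8]
width: 0.0822
gripper_force: 0.0
```

Request:
move_arm --rows "0 0 0 0 0 0 0.03;0 0 0 0 0 0 0.03;0 0 0 0 0 0 0.03;0 0 0 0 0 0 0.03;0 0 0 0 0 0 0.0;0 0 0 0 0 0 0;0 0 0 0 0 0 0;0 0 0 0 0 0 0"

```text
t: 13.65
eef_pos: [0.5281, 0.366, 0.1406]
ee_rot: [-3.141, 0.0, -1.57]
force: [2.5, 0.1, -1.3]
width: 0.0158
gripper_force: 25.0
```

Request:
move_arm --rows "0 0 0 0 0 -0.005 0;0 0 0 0 0 -0.015 0;0 0 0 0 0 -0.025 0;0 0 0 0 0 -0.03 0;0 0 0 0 0 -0.03 0;0 0 0 0 0 -0.03 0;0 0 0 0 0 -0.03 0;0 0 0 0 0 -0.02 0"

```text
t: 14.65
eef_pos: [0.5273, 0.3658, 0.3284]
ee_rot: [-3.141, 0.001, -1.569]
force: [-0.5, 0.3, -1.9]
width: 0.0152
gripper_force: 25.0
```

Request:
move_arm --rows "0 0 0 0.015 0.004 0 0;0 0 0 0.03 0.007 0 0;0 0 0 0.04 0.01 0 0;0 0 0 0.045 0.011 0 0;0 0 0 0.045 0.011 0 0;0 0 0 0.045 0.011 0 0;0 0 0 0.04 0.009 0 0;0 0 0 0.035 0.008 0 0"

```text
t: 15.65
eef_pos: [0.4551, 0.0686, 0.3251]
ee_rot: [3.14, 0.0, -1.57]
force: [0.5, -0.2, -1.5]
width: 0.0153
gripper_force: 25.0
```

Request:
move_arm --rows "0 0 0 0.02 0.004 0 0;0 0 0 0.009 0.002 0 0;0 0 0 0 0 0.02 0;0 0 0 0 0 0.02 0;0 0 0 0 0 0.01 0;0 0 0 0 0 0 0;0 0 0 0 0 0 0;0 0 0 0 0 0 0"

```text
t: 16.65
eef_pos: [0.4515, 0.042, 0.2762]
ee_rot: [-3.141, 0.0, -1.569]
force: [0.5, -0.0, -2.2]
width: 0.0153
gripper_force: 25.0
```

```bash
cat > m.py <<'E'
from h import *
from scipy.optimize import least_squares
np.set_printoptions(precision=4,suppress=True)
def fit(z0,z1,c0=(.4515,.0415),tag=""):
    """side camera: axis at heights, by depth and by silhouette edges in the picture"""
    im,d=arm.grab_frame("side");np.savez("last.npz",im=im,d=d)
    P=cloud("side",d).reshape(-1,3);P=P[(P[:,2]>z0)&(P[:,2]<z1)&(np.hypot(P[:,0]-c0[0],P[:,1]-c0[1])<.03)]
    print("n",len(P),"zrange",P[:,2].min(),P[:,2].max())
    zs=np.arange(z0,z1,.02)
    def res(p,R):
        t=P[:,2]-p[4];return np.hypot(P[:,0]-p[0]-p[2]*t,P[:,1]-p[1]-p[3]*t)-R
    # thick ends and slim middle: radius by height above foot
    def full(p):
        foot=p[4];h=P[:,2]-foot
        R=np.interp(h,[0,.045,.052,.108,.115,.16],[.008,.008,.004,.004,.008,.008])
        return res(p,R)
    s=arm.get_state();foot=s["eef_pos"][2]-.1305
    g=least_squares(lambda q:full([*q,foot]),[*c0,0,0],loss="soft_l1",f_scale=.001)
    print("foot",foot,"axis at foot",g.x[:2],"tilt",g.x[2:],"mid",g.x[:2]+.08*g.x[2:],"rms",np.median(abs(full([*g.x,foot]))))
    print(s["t"],s["eef_pos"],s["ee_rot"],s["force"],s["width"],s["gripper_force"])
    return im
E
python3 - <<'E'
from m import *
im=fit(.12,.25)
cv2.imwrite("pics/c4.png",cv2.resize(im[110:270,270:430],(600,600),interpolation=cv2.INTER_CUBIC))
E
```

```text
n 482 zrange 0.12006851002452365 0.24867083037852994
foot 0.1456281153447852 axis at foot [0.4516 0.0408] tilt [-0.0105  0.0266] mid [0.4507 0.043 ] rms 0.004010660289625419
16.7 [0.4514 0.042  0.2761] [-3.1407  0.0004 -1.5695] [-1.0343 -0.3103 -1.0922] 0.015177385394513966 24.969893919769675
```

View pics/c4.png

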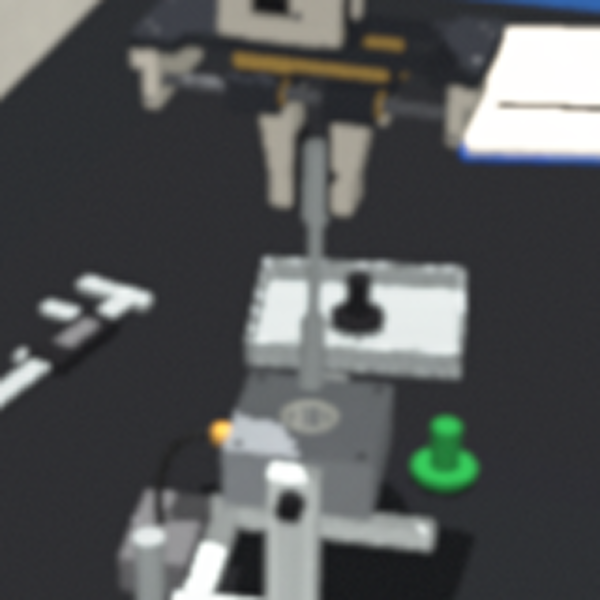

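```bash
cat > m.py <<'E'
from h import *
from scipy.optimize import least_squares
np.set_printoptions(precision=4,suppress=True)
def fit(d,z0,z1,foot,c0=(.4515,.0415)):
    C=cloud("side",d);M=(C[...,2]>z0)&(C[...,2]<z1)&(np.hypot(C[...,0]-c0[0],C[...,1]-c0[1])<.025)
    P=C[M]
    def full(p):
        h=P[:,2]-foot
        R=np.interp(h,[0,.045,.052,.108,.115,.16],[.008,.008,.004,.004,.008,.008])
        return np.hypot(P[:,0]-p[0]-p[2]*(h-.08),P[:,1]-p[1]-p[3]*(h-.08))-R
    g=least_squares(full,[*c0,0,0],loss="soft_l1",f_scale=.001)
    r=full(g.x);print("depth fit n",len(P),"mid",g.x[:2],"tilt",g.x[2:],"med|r|",np.median(abs(r)),"zmin",P[:,2].min())
    # silhouette centre line: columns' midpoint per row vs. projection of a vertical axis
    rows=[v for v in range(400) if M[v].sum()>=2];uc=np.array([np.flatnonzero(M[v]).mean() for v in rows])
    m=arm.camera_model("side");T=np.array(m["camera_from_world"])
    zz=np.linspace(z0-.05,z1+.05,200)
    def line(p):
        W=np.c_[p[0]+p[1]*(zz-foot-.08),np.full(200,g.x[1]),zz]
        uv=cv2.projectPoints(W,cv2.Rodrigues(T[:3,:3])[0],T[:3,3],np.array(m["mtx"]),np.array([m["k1"],0,0,0,0.]))[0][:,0]
        return np.interp(rows,uv[::-1,1],uv[::-1,0])
    e=least_squares(lambda p:line(p)-uc,[c0[0],0],loss="soft_l1",f_scale=.5);print("silhouette x mid",e.x[0],"tilt x",e.x[1],"px rms",np.abs(e.fun).mean())
E
python3 - <<'E'
from m import *
d=np.load("last.npz")["d"]
fit(d,.15,.255,.1455)
fit(d,.148,.19,.1455)
E
```

```text
depth fit n 218 mid [0.451  0.0425] tilt [-0.0034  0.0123] med|r| 0.0009458272677990336 zmin 0.1502236998326097
silhouette x mid 0.45079770793545093 tilt x -0.005648485095747639 px rms 0.14827373975939076
depth fit n 110 mid [0.4497 0.0426] tilt [-0.0262  0.0163] med|r| 0.000945918430630876 zmin 0.14877290161605639
silhouette x mid 0.45209553768841765 tilt x 0.018938804315494818 px rms 0.00014032975949263005
```

Request:
move_arm --rows "0 0 0 0 0 0.006 0;0 0 0 0 0 0.004 0;0 0 0 0 0 0 0;0 0 0 0 0 0 0"

```text
t: 17.2
eef_pos: [0.4512, 0.0418, 0.2656]
ee_rot: [3.142, -0.0, -1.57]
force: [1.0, 0.1, -2.3]
width: 0.0152
gripper_force: 25.0
```

```bash
python3 - <<'E'
from m import *
from scipy.optimize import minimize
ims=[];ds=[]
for i in range(3):
    im,d=arm.grab_frame("side");ims.append(im);ds.append(d)
s=arm.get_state();print(s["t"],s["eef_pos"],s["ee_rot"])
im=np.mean(ims,0).astype(np.float32);np.save("im5.npy",im)
foot=s["eef_pos"][2]-.1305
for d in ds: fit(d,.139,.24,foot)
# ring, from old clear frame and this one, several ring radii; outside the specimen's silhouette
C=cloud("side",ds[0]);occ=cv2.dilate(((C[...,2]>.13)).astype(np.uint8),np.ones((3,3)))
for nm,I,o in(("old",np.load("f2.npz")["im"].astype(np.float32),np.zeros_like(occ)),("new",im,occ),("pre",np.load("last.npz")["im"].astype(np.float32),np.zeros_like(occ))):
    v,u=np.mgrid[211:231:.2,338:367:.2].astype(np.float32)
    w=plane("side",np.c_[u.ravel(),v.ravel()],.125)
    t=cv2.remap(I,u,v,cv2.INTER_LINEAR).mean(2).ravel();k=cv2.remap(o,u,v,cv2.INTER_NEAREST).ravel()==0
    for R in(.016,.0165,.017):
        def cost(c):
            r=np.hypot(w[k,0]-c[0],w[k,1]-c[1]);g=np.exp(-((r-R)/.002)**2);return -(t[k]*g).sum()/g.sum()
        x=minimize(cost,[.451,.0415],method="Nelder-Mead");print(nm,R,x.x,x.fun)
cv2.imwrite("pics/c5.png",cv2.resize(im[150:250,300:400].astype(np.uint8),(600,600),interpolation=cv2.INTER_CUBIC))
E
```

```text
17.35 [0.4512 0.0418 0.2657] [-3.1414  0.0001 -1.5696]
depth fit n 209 mid [0.451  0.0419] tilt [0.0047 0.0139] med|r| 0.0010460298391939318 zmin 0.13908310959603964
silhouette x mid 0.45053960123751174 tilt x -0.006076812675049452 px rms 0.16036784478178417
depth fit n 210 mid [0.4506 0.0417] tilt [-0.0018  0.0019] med|r| 0.0007725229239191607 zmin 0.1390068411442446
silhouette x mid 0.45067496367024107 tilt x -0.006010907498879784 px rms 0.1373606171104484
depth fit n 211 mid [0.4499 0.0426] tilt [-0.0095  0.0169] med|r| 0.0009384486816495351 zmin 0.13955720650873862
silhouette x mid 0.45041541787465006 tilt x -0.006261854559283943 px rms 0.13169249121733767
old 0.016 [0.4526 0.0413] -234.8684585357164
old 0.0165 [0.4526 0.0413] -234.569866416691
old 0.017 [0.4526 0.0412] -233.7610530599235
new 0.016 [0.4527 0.0406] -138.65360452414828
new 0.0165 [0.4528 0.0404] -136.58304267817007
new 0.017 [0.468  0.0921] -200.61240842164662
pre 0.016 [0.4718 0.088 ] -197.74893977493525
pre 0.0165 [0.4724 0.0881] -197.77295813184764
pre 0.017 [0.473  0.0881] -197.7980625390436
```

View pics/c5.png

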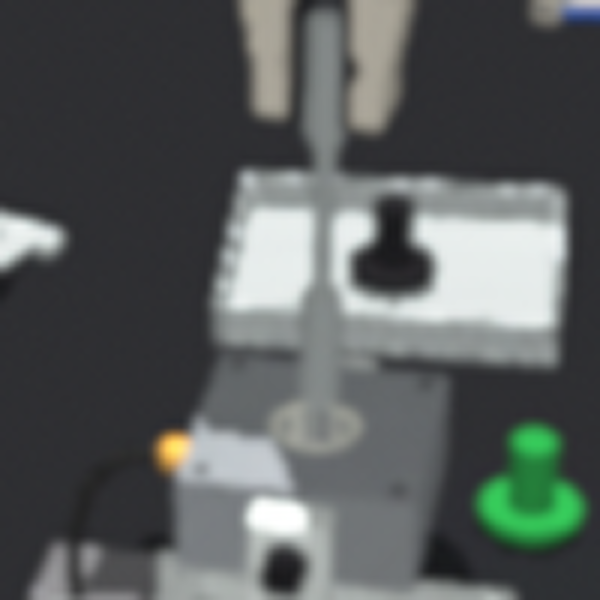

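The foot is just above the bore: foot at crop (320,410), ring centre (316,427), so the specimen sits about 1.0–1.5 mm too far toward −x. Shift 1 mm, enter a little, and check the gaps.

Request:
move_arm --rows "0 0 0 0 -0.001 0 0;0 0 0 0 0 0 0;0 0 0 0 0 0.006 0;0 0 0 0 0 0.008 0;0 0 0 0 0 0.006 0;0 0 0 0 0 0 0;0 0 0 0 0 0 0"

```text
t: 18.23
eef_pos: [0.4522, 0.0418, 0.2456]
ee_rot: [-3.141, -0.0, -1.569]
force: [0.9, -0.2, -1.2]
width: 0.0153
gripper_force: 25.0
```

```bash
python3 - <<'E'
from m import *
ims=[];ds=[]
for i in range(4):
    im,d=arm.grab_frame("side");ims.append(im);ds.append(d)
s=arm.get_state();print(s["t"],s["eef_pos"],s["force"])
foot=s["eef_pos"][2]-.1305
fit(np.median(ds,0),.135,.22,foot)
C=cloud("side",np.median(ds,0));Q=C[210:235,330:375].reshape(-1,3);Q=Q[(abs(Q[:,2]-.126)<.006)&(np.hypot(Q[:,0]-.451,Q[:,1]-.041)>.02)&(np.hypot(Q[:,0]-.451,Q[:,1]-.041)<.035)];print("coil top z by side depth",np.median(Q[:,2]))
I=np.mean(ims,0).astype(np.uint8)
cv2.imwrite("pics/c6.png",cv2.resize(I[195:240,325:385],(800,600),interpolation=cv2.INTER_CUBIC))
E
```

```text
18.425 [0.4522 0.0419 0.2458] [ 0.3707  0.8152 -1.4887]
depth fit n 161 mid [0.4515 0.0415] tilt [-0.0053  0.0026] med|r| 0.0006355801257131163 zmin 0.13528972484129867
silhouette x mid 0.4512805065722512 tilt x 0.0018953364058852764 px rms 0.1548889075367065
coil top z by side depth 0.1273023548436898
```

View pics/c6.png

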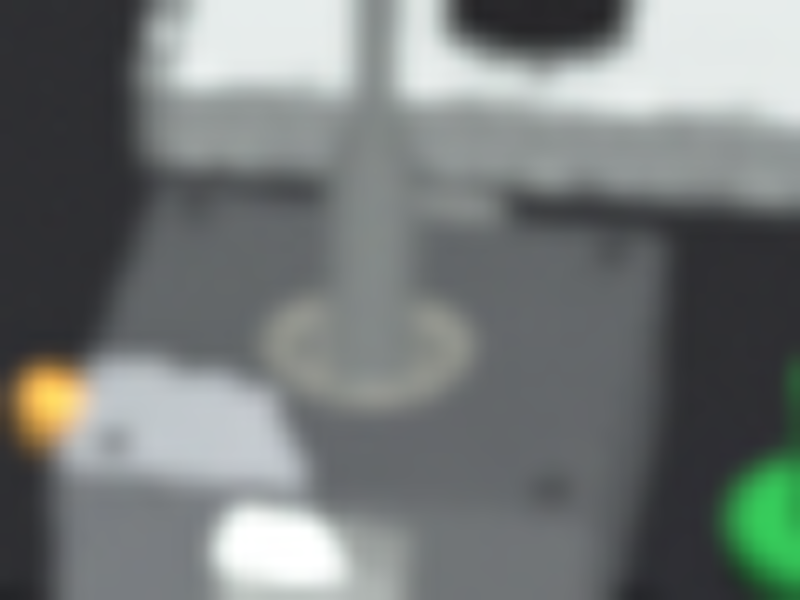

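The specimen (crop edges 325–412) is centred in the ring (260–478) laterally, and the depth fit agrees in y to about 1 mm. Lower the remaining 90 mm.

Request:
move_arm --rows "0 0 0 0 0 0.006 0;0 0 0 0 0 0.012 0;0 0 0 0 0 0.012 0;0 0 0 0 0 0.012 0;0 0 0 0 0 0.012 0;0 0 0 0 0 0.012 0;0 0 0 0 0 0.008 0;0 0 0 0 0 0 0"

```text
t: 19.42
eef_pos: [0.4518, 0.0416, 0.1709]
ee_rot: [3.14, -0.001, -1.57]
force: [-0.1, 0.6, -2.5]
width: 0.0152
gripper_force: 25.0
```

Request:
move_arm --rows "0 0 0 0 0 0.008 0;0 0 0 0 0 0.006 0;0 0 0 0 0 0.002 0;0 0 0 0 0 0 0;0 0 0 0 0 0 0;0 0 0 0 0 0 0"

```text
t: 20.18
eef_pos: [0.4523, 0.0419, 0.1558]
ee_rot: [-3.141, 0.0, -1.57]
force: [-0.1, -0.3, -1.8]
width: 0.0155
gripper_force: 25.0
```

```bash
python3 - <<'E'
from m import *
ims=[];ds=[]
for i in range(4):
    im,d=arm.grab_frame("side");ims.append(im);ds.append(d)
s=arm.get_state();print(s["t"],s["eef_pos"],s["ee_rot"],s["force"],s["gripper_force"])
D=np.median(ds,0);fit(D,.133,.146,s["eef_pos"][2]-.1305)
C=cloud("side",D);P=C.reshape(-1,3);Q=P[(np.hypot(P[:,0]-.4515,P[:,1]-.0415)<.009)&(P[:,2]<.2)];print(len(Q),"top z",Q[:,2].max())
I=np.mean(ims,0).astype(np.uint8)
cv2.imwrite("pics/c7.png",np.hstack([cv2.resize(I[180:240,325:385],(560,560),interpolation=cv2.INTER_CUBIC),cv2.resize(I[150:310,290:360],(240,560))]))
E
```

```text
20.375 [0.4522 0.0418 0.1556] [-3.1414  0.0001 -1.5696] [-0.1712  0.1418 -1.4236] 24.969744468689896
depth fit n 17 mid [0.4488 0.0353] tilt [0.0855 0.1537] med|r| 0.0005372586811240847 zmin 0.1332520163063724
silhouette x mid 0.44857321335644684 tilt x 0.15382311636948867 px rms 0.12499176712279336
153 top z 0.19574938787294352
```

View pics/c7.png

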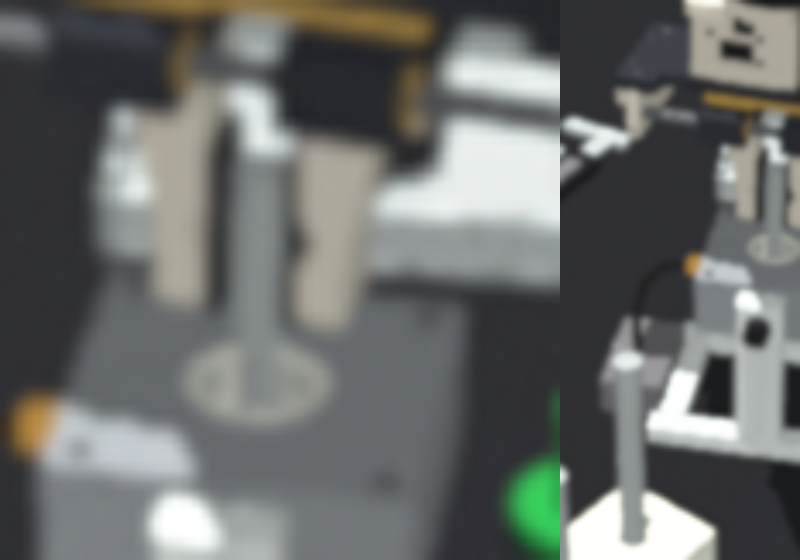

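The specimen is down through the bore, thick end between the fingers and centre line at crop x≈261 against ring centre 257 (under 1 mm). Quick height check on its top edge at crop (262,160), then hand in if it fits.

```bash
python3 - <<'E'
from m import *
# height where the ray through the top's near edge meets the near side of the bar (y about .0415+.008)
m=plane("side",[[353.1,197.1]],.17)[0];n=plane("side",[[353.1,197.1]],.20)[0]
z=.17+.03*(.0492-m[1])/(n[1]-m[1]);print("top z",z)
s=arm.get_state();print(s["t"],s["qd"].round(3),s["gripper_force"])
if .175<z<.195: print(arm.job_done())
E
```

```text
top z 0.19210399531197514
20.375 [-0.    -0.    -0.001  0.     0.002  0.001] 24.969744468689896
the job is handed in; nothing more can be done
None
```

The job is handed in at 20.4 s: the black cap stands in the tray, and the specimen is held upright and still in the bore, about 1 mm off centre by camera. Its height puts the slim middle at the coil's middle going by the arm's own position, though a rough camera check of the top edge read about 7 mm high; I don't have the judge's result.

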